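# Find the card holder with the weak spring

### The arm

A 6-joint arm with a two-finger parallel gripper is mounted at the origin on a cart in front of the work surface, level with it; the furniture and walls round the work are solid. World frame = base frame: x ahead of the robot, y to its left, z up, the work surface at z = 0. Lengths are in m, angles in degrees, forces in N, time in s.
With the tool pointing down it reaches from about 0.3 to 0.75 m from the base axis. Payload 8.5 kg.
Tool frame: the origin (TCP) lies on the centre line of the jaws, within the pads' length; the fingertips stand 22 mm ahead of it and the grasp point (between the pads) lies 3 mm ahead of it (env.tip_reach is the distance from the TCP to the fingertips, in m); y points along the fingers, z is the direction in which the jaws open and shut, and the axes are right-handed (so a half turn about y gives the same grasp; the last joint's range is limited). The gripper opens to 85 mm and grips with 20 to 120 N. Pads are 22 mm wide; open, the fingers measure 114 mm over their backs; the gripper's body (76 mm by 85 mm) begins 54 mm behind the grasp point. The pads swing forward as they close: fully open they stand 13 mm farther back than shut.
Start: joints at [61.175, 21.807, 74.336, -0, 83.858, -12.336], TCP at [0.156, 0.527, 0.253] pointing down, gripper open.
Joint ranges: [-178.18, 178.18], [-50.72, 133.34], [12.68, 142.11], [-81.47, 261.47], [9.98, 163.14], [-165.26, 165.26]. Speed limits (degrees/s): [136.94, 136.94, 180, 180, 180, 180].

### API

Orientations are given as a 3x3 rotation matrix whose columns are the frame's x, y, z axes.
In Python, from rig import env, get_image gives the robot as it stands. The module is installed in compiled form; this text tells all that it offers.
- The arm moves only by the tool carry_out, never from a script. Its argument "targets" is a list that holds one entry, the list of rows, each a list of 7 numbers: the closure, from 0 (fully open) to 1 (shut), then the shift along the world's x, y, z in mm, then the turn, a rotation vector about the world's x, y, z in degrees. In form: [[[claw, dx, dy, dz, ax, ay, az], ...]]. A call has 1 to 20 rows; each row is the pose to reach, as a shift and turn from the pose commanded when the call began; what a row does not reach only later rows make up. A row lasts 1/12 s, in which the tool goes at most 41.7 mm and 7.16 degrees, less where a joint would pass 70% of its speed; a pose out of reach is approached as far as the arm can. A call with a gripper value outside its range is refused whole. The fingers move at their own pace and stop on an object; "squeeze" is the grip in N (left out, the last holds). Time passes only in rows, so rows that repeat a pose let the fingers close. It gives the time, the measured TCP pose, the force and the opening at its end, in the units of the state.
- env.observe(): the state, without advancing time (a new reading comes with each control period).
- get_image(name): name is "side" or "top" or "wrist"; returns a dict with "img" (480x640x3 uint8, red, green, blue), "fx", "fy", "cx", "cy" (pixels), "rvec" (rotation vector, rad) and "tvec" (3), from world to camera coordinates, as OpenCV has them. Camera axes: x right, y down, z forward; pixel columns grow to the right and rows downward; lengths in m; the calibration is good to about 2 mm. A picture is of the moment at which its call begins. There is no depth.
- env.close_job(): hands the job in, once; it reports no verdict.
The state is a dict: "time_s": time; "q": joint angles; "qvel": joint speeds; "joint_efforts": joint torques, N m; "position": TCP position; "tool_rot": TCP orientation; "ft_force": force on the tool from outside, world axes, zero at the start; "wrist_torque": the same for the moment, N m; "grip_width": finger opening in m.
Only numpy, scipy, OpenCV 4.12 (cv2) and the standard library are available. Lean on these libraries where they do the work, as an engineer would, in place of code of your own. Each camera call takes 0.05 s, during which the arm holds its last target.

### The job

One of the two card holders has lost its spring. Pull each one up by its yellow card to compare them: the sound holder comes well clear of the bench with its card, the weak one lets the card go. Put the weak holder's card in the blue dish and leave that holder standing where it is; set the sound one down again, then take it by its black handle (do not bring it to the tray by its card) and stand it, still holding its card, in the middle of the white tray, without disturbing the pedal and tyre lever.

Things in the scene. Friction and masses are not known exactly. Their poses are not given: they have to be found in the camera images.
- holder_1: one of two like holders: grey foot with two steel jaws, brass springs, a tail and a black handle. Origin: underside, below the card's middle; x along the jaws, y across. Foot x -30..30, y -29..23, 20 mm high; jaws and spring plate x -28..28, y -29..10, up to 52 mm; tail x -82..-30, y -18..16, 2 to 12 mm high. 220 g, centre of mass within 15 mm of the card's middle
- holder_2: the other holder, same shape and axes as holder_1. One holder is sound (its jaws hold the card with over 10 N, so it comes up with the card), the other weak (its card slips out at under 1 N and it stays on the bench); nothing but pulling tells which is which
- holder_1_handle (a point): grip point of holder 1's black handle: an upright block 22 mm along the holder's x, 14 mm thick along its y, 12 to 62 mm above the holder's underside; the point lies 45 mm above the underside, at x -64 mm of the holder; gripped across y, from above
- holder_2_handle (a point): the same point of holder 2
- holder_1_foot (a point): middle of the whole underside of holder 1 (foot and tail, 112 mm long in all), at x -25.5 mm of the holder
- holder_2_foot (a point): the same point of holder 2
- card_1: yellow plastic card with a black band near its top, standing in the jaws of holder_1 at the start: 40 mm wide (x), 4 mm thick (y), 72 mm tall (z), 20 g; axes as the holder's. Origin: middle of its lower edge, which stands on the foot 20 mm above the holder's underside. Its top 40 mm are free above the jaws
- card_2: yellow plastic card with a black band near its top, standing in the jaws of holder_2 at the start: 40 mm wide (x), 4 mm thick (y), 72 mm tall (z), 20 g; axes as the holder's. Origin: middle of its lower edge, which stands on the foot 20 mm above the holder's underside. Its top 40 mm are free above the jaws
- card_1_grip (a point): point on the middle of card 1, 58 mm above its lower edge (14 mm under the top edge), where it can be pinched through its thickness; 78 mm above the holder's underside while in the jaws
- card_2_grip (a point): the same point of card 2
- tray: white open plastic tray, fixed, 190 mm along its x, 130 mm along its y, 16 mm high, walls and floor 4 mm; origin at the middle of its underside
- dish: blue round parts dish, fixed, 131 mm wide over the rim, 22 mm high, inner floor about 94 mm wide and 5 mm high; origin at the middle of its underside
- pedal: black bicycle pedal lying loose on the bench, 67x120x23 mm; origin at its underside's centre; bystander
- tape_roll: black roll of tape, fixed, 66 mm wide, 19 mm high; origin at its underside's centre; bystander
- tyre_lever: blue tyre lever lying loose, 18x110x8 mm; origin at its underside's centre; bystander
Things that resemble listed ones, but are neither listed nor needed, are in the scene too. Leave any red look-alike of the holder_1 alone. What is shaped like the card_1 but turquoise is not meant.

How it is judged (in metres and radians):
On the way:
1. the sound holder is lifted clear of the bench (by at least 20 mm) by its card (((height (world z) of holder_1 above 0.02 m and contact force between the fingers and card_1 above 0.5 N) or (height (world z) of holder_2 above 0.02 m and contact force between the fingers and card_2 above 0.5 N))), for 0.2 s.
At the end, for the whole second after the job is handed in: Sound holder upright (7 deg) on the tray floor, middle within 60 mm of the tray's, card still in its jaws (15 mm up or along, 8 mm across); weak holder upright, within 100 mm of its start; its card touching the dish, both its points within 90 mm of the dish's middle, not above 50/90 mm; all at rest (((horizontal distance between holder_1_foot and tray below 0.06 m and height (world z) of holder_1 below 0.014 m and angle between each of holder_1, holder_2's own z axis and vertical below 0.12 rad and x of card_1 in the frame of holder_1 between -0.015 and 0.015 m and y of card_1 in the frame of holder_1 between -0.008 and 0.008 m and z of card_1 in the frame of holder_1 below 0.035 m and horizontal distance between each of card_2_grip, card_2 and dish below 0.09 m and height (world z) of card_2 below 0.05 m and height (world z) of card_2_grip below 0.09 m and contact force between card_2 and dish above 0.02 N and height (world z) of holder_2 below 0.008 m and distance of holder_2 from where it was at the start of the episode below 0.1 m and linear speed of each of holder_1, card_1, holder_2, card_2 below 0.03 m/s) or (horizontal distance between holder_2_foot and tray below 0.06 m and height (world z) of holder_2 below 0.014 m and angle between each of holder_2, holder_1's own z axis and vertical below 0.12 rad and x of card_2 in the frame of holder_2 between -0.015 and 0.015 m and y of card_2 in the frame of holder_2 between -0.008 and 0.008 m and z of card_2 in the frame of holder_2 below 0.035 m and horizontal distance between each of card_1_grip, card_1 and dish below 0.09 m and height (world z) of card_1 below 0.05 m and height (world z) of card_1_grip below 0.09 m and contact force between card_1 and dish above 0.02 N and height (world z) of holder_1 below 0.008 m and distance of holder_1 from where it was at the start of the episode below 0.1 m and linear speed of each of holder_2, card_2, holder_1, card_1 below 0.03 m/s))).
It fails at once if a holder is brought over the tray (within 100 mm of its middle) by its card ((horizontal distance between holder_1_foot and tray below 0.1 m and contact force between the fingers and card_1 above 0.5 N) or (horizontal distance between holder_2_foot and tray below 0.1 m and contact force between the fingers and card_2 above 0.5 N)).
It fails at once if a holder is tipped by more than 50 degrees (angle between any of holder_1, holder_2's own z axis and vertical above 0.87 rad).
It fails at once if the pedal or tyre lever is moved by more than 30 mm (distance of any of pedal, tyre_lever from where it was at the start of the episode above 0.03 m).
It also fails if it takes over 64 s, if anything falls off the work surface, if the arm or the gripper's body presses on something with over 40 N, if the wrist force passes 120 N, or if a joint passes its speed limit or range.

## Working session

There is one attempt and no reset: what is moved stays moved. The work goes in short steps, Python scripts to look and compute and a tool call to move; the robot and the scene stay as the last step left them, time stands still between calls to the robot, and variables do not carry over. Pictures are saved under pics/ and viewed, and the job is handed in when it is done.

Besides the shell and the picture viewer there is one more tool, called after "Emit:" by a JSON object that holds its "op" and its "data". carry_out: Moves the arm, as the interface text tells. Its arguments: {"type":"object","properties":{"targets":{"type":"array"},"squeeze":{"type":"number"}},"required":["targets"]}

```bash
mkdir -p pics
python3 - <<'E'
from rig import env,get_image
import cv2,json,pickle
s=env.observe();print(s['time_s'],s['position'],s['tool_rot'],s['grip_width'],env.tip_reach)
for n in("top","side","wrist"):
    d=get_image(n);cv2.imwrite(f"pics/{n}0.png",d['img'][:,:,::-1]);pickle.dump(d,open(f"{n}0.pkl","wb"))
    print(n,d['fx'],d['fy'],d['cx'],d['cy'],d['rvec'],d['tvec'])
E
```

```text
0.0 [0.155979   0.52714086 0.25272185] [[ 9.58879838e-01 -7.06344783e-04  2.83811481e-01]
 [-2.83812177e-01 -1.25205224e-03  9.58879075e-01]
 [-3.21952433e-04 -9.99998967e-01 -1.40103690e-03]] 0.08561954450665625 0.022
top 564.7042050424669 564.7042050424669 313.5925434775771 247.08928920676092 [ 2.11908032 -2.14888368  0.20038362] [0.03289609 0.51164094 1.08302963]
side 613.5078513744384 613.5078513744384 326.72497079823466 235.9405971955469 [ 2.0378238  -0.39990096  0.25985367] [-0.48808961  0.1625292   0.97329783]
wrist 358.156304470382 358.156304470382 324.0264415618138 242.98419998140594 [-2.33371086 -1.74536952 -0.23717666] [-0.54881669 -0.03468307  0.37914701]
```

View pics/top0.png

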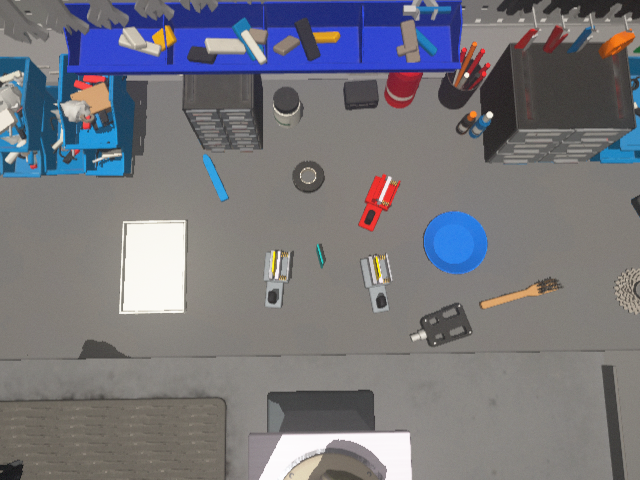

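View pics/side0.png

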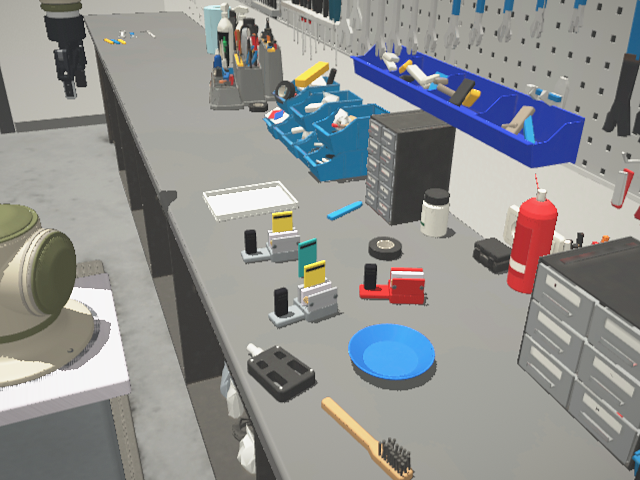

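View pics/wrist0.png

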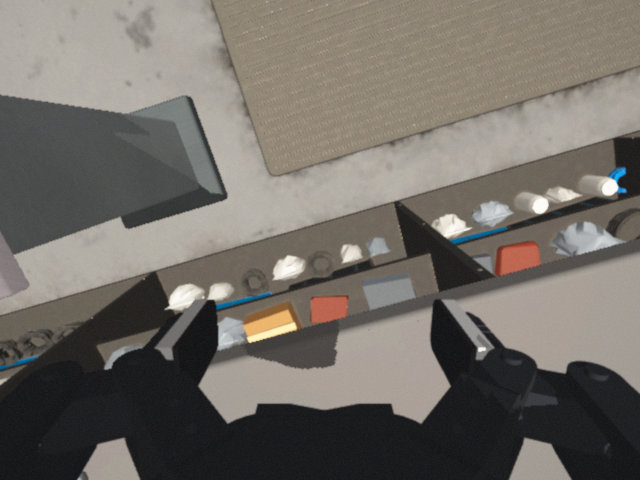

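The top view shows the two grey holders at about (277,275) and (377,280). The tray is at (154,267), the dish at (455,242), the pedal at (445,325) and the lever at (215,178). Next I'll enlarge crops to measure.

Run:
```python
import cv2,numpy as np
t=cv2.imread("pics/top0.png")
a=cv2.resize(t[235:320,245:310],None,fx=7,fy=7,interpolation=cv2.INTER_CUBIC)
b=cv2.resize(t[235:320,345:410],None,fx=7,fy=7,interpolation=cv2.INTER_CUBIC)
c=np.hstack([a,b])[:, :800*2]
print(c.shape);cv2.imwrite("pics/c_top.png",cv2.resize(c,None,fx=.857,fy=.857)) # scale 6
s=cv2.imread("pics/side0.png")
cv2.imwrite("pics/c_side.png",cv2.resize(s[200:335,235:360],None,fx=4.4,fy=4.4,interpolation=cv2.INTER_CUBIC))
```

```text
(595, 910, 3)
```

View pics/c_top.png

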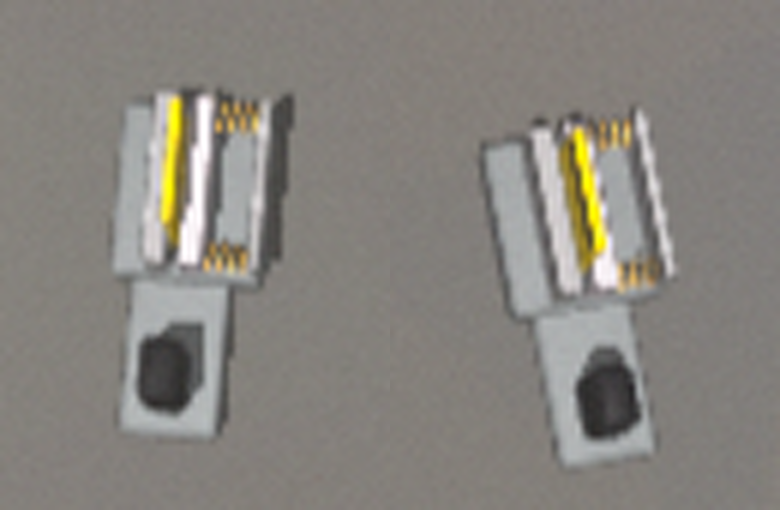

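View pics/c_side.png

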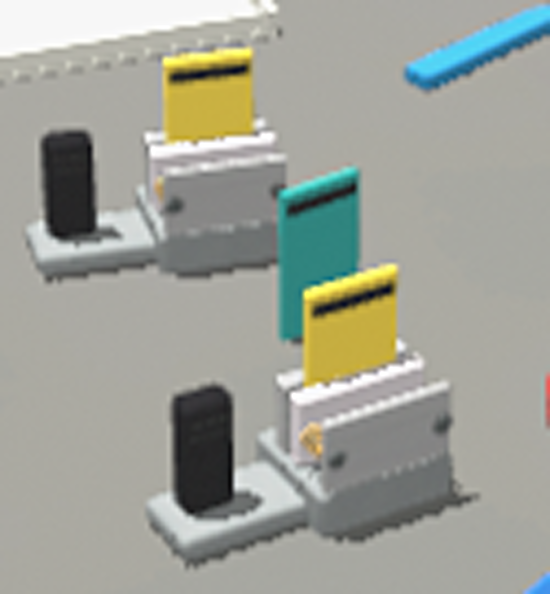

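```bash
cat > h.py <<'E'
import numpy as np,cv2,pickle
from scipy.optimize import least_squares
def proj(d,P):
    K=np.array([[d['fx'],0,d['cx']],[0,d['fy'],d['cy']],[0,0,1]])
    return cv2.projectPoints(np.asarray(P,float).reshape(-1,3),np.array(d['rvec'],float),np.array(d['tvec'],float),K,None)[0].reshape(-1,2)
def back(d,uv,z):
    R=cv2.Rodrigues(np.array(d['rvec'],float))[0];t=np.array(d['tvec'],float)
    C=-R.T@t;r=R.T@np.array([(uv[0]-d['cx'])/d['fx'],(uv[1]-d['cy'])/d['fy'],1]);return C+r*(z-C[2])/r[2]
def W(p,L):
    L=np.asarray(L,float)/1000;c,s=np.cos(p[2]),np.sin(p[2])
    return np.c_[p[0]+c*L[:,0]-s*L[:,1],p[1]+s*L[:,0]+c*L[:,1],L[:,2]]
def fit(obs,p0):
    f=lambda p:np.concatenate([(proj(d,W(p,[o[0] for o in ob]))-np.array([o[1] for o in ob])).ravel() for d,ob in obs])
    r=least_squares(f,p0,loss='soft_l1',x_scale=[.01,.01,.1]);return r.x,f(r.x)
top=pickle.load(open('top0.pkl','rb'));side=pickle.load(open('side0.pkl','rb'))
def outline(img,d,p):
    def box(x0,x1,y0,y1,z0,z1,c):
        P=[(x,y,z) for x in(x0,x1) for y in(y0,y1) for z in(z0,z1)]
        q=proj(d,W(p,P))
        for i in range(8):
            for b in(1,2,4):
                if not i&b: cv2.line(img,tuple(np.int32(q[i]*16)),tuple(np.int32(q[i|b]*16)),c,1,cv2.LINE_AA,4)
    box(-82,-30,-18,16,2,12,(255,0,0));box(-30,30,-29,23,0,20,(0,255,0));box(-20,20,-2,2,20,92,(0,0,255));box(-75,-53,-7,7,12,62,(255,0,255))
E
python3 - <<'E'
from h import *
for n,d in(('top',top),('side',side)):
    R=cv2.Rodrigues(np.array(d['rvec']))[0];print(n,'cam',-R.T@np.array(d['tvec']))
A=lambda u,v:(245+u/6,235+v/6)
B=lambda u,v:(345+(u-390)/6,235+v/6)
S=lambda u,v:(235+u/4.4,200+v/4.4)
oa=[(top,[((-82,16,12),A(120,432)),((-82,-18,12),A(220,437)),((-30,23,20),A(113,275)),((30,23,20),A(125,105)),((20,0,92),A(178,97))]),
(side,[((-20,-2,92),S(165,64)),((20,-2,92),S(250,53)),((-82,16,12),S(27,232)),((-82,-18,12),S(45,265)),((-75,-7,62),S(43,138))])]
ob=[(top,[((-82,16,12),B(560,467)),((-82,-18,12),B(655,453)),((-30,23,20),B(517,317)),((30,23,20),B(483,145)),((20,0,92),B(575,130))]),
(side,[((-20,-2,92),S(303,290)),((20,-2,92),S(397,268)),((-82,16,12),S(148,508)),((-82,-18,12),S(188,553)),((-75,-7,62),S(174,393))])]
t=cv2.imread('pics/top0.png');s=cv2.imread('pics/side0.png')
P=[]
k=4
for o,uv in((oa,(275,265)),(ob,(377,270))):
    p,r=fit(o,[*back(top,uv,0)[:2],0]);print(p[:2],np.degrees(p[2]),np.round(r,1));P.append(p)
    # overlay
    outline(t,top,p);outline(s,side,p)
np.save('P.npy',P)
print('dish',back(top,(455,242),.015),'tray',back(top,(153.5,267),.014))
for uv in((397,337),(470,337),(205,155),(225,200),(322,255),(380,202),(308,176)):print(uv,back(top,uv,.01))
a=cv2.resize(t[235:320,245:410],None,fx=4.8,fy=4.8,interpolation=cv2.INTER_CUBIC);cv2.imwrite('pics/o_top.png',a)
cv2.imwrite('pics/o_side.png',cv2.resize(s[200:335,235:360],None,fx=4.4,fy=4.4,interpolation=cv2.INTER_CUBIC))
E
```

```text
top cam [0.31414495 0.03934601 1.1556715 ]
side cam [ 0.14038937 -0.90329677  0.6134343 ]
[0.47724663 0.10205317] -4.127240088041995 [ 0.6 -0.1  0.8  0.1 -0.1 -0.2  0.  -1.1  0.1 -0.2 -0.5 -0.5  0.4 -0.6
 -1.  -2.  -1.5 -1.1  0.1  1.7]
[ 0.46471123 -0.09643616] 9.207738453184552 [ 0.3  0.2  1.  -0.4 -0.5  0.1 -0.4 -0.2  0.5 -0.5  0.4  0.9 -0.2 -0.4
 -1.9 -2.6 -1.5 -2.3  1.7  3.9]
dish [ 0.52424829 -0.26610395  0.015     ] tray [0.48070473 0.35179845 0.014     ]
(397, 337) [ 0.33285253 -0.13934381  0.01      ]
(470, 337) [ 0.3307026  -0.28621815  0.01      ]
(205, 155) [0.71947503 0.25243235 0.01      ]
(225, 200) [0.62063228 0.20888079 0.01      ]
(322, 255) [0.50156077 0.0082768  0.01      ]
(380, 202) [ 0.61234198 -0.11509603  0.01      ]
(308, 176) [0.67066882 0.03485136 0.01      ]
```

```bash
sleep 0
```

```text
(no output)
```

View pics/o_top.png

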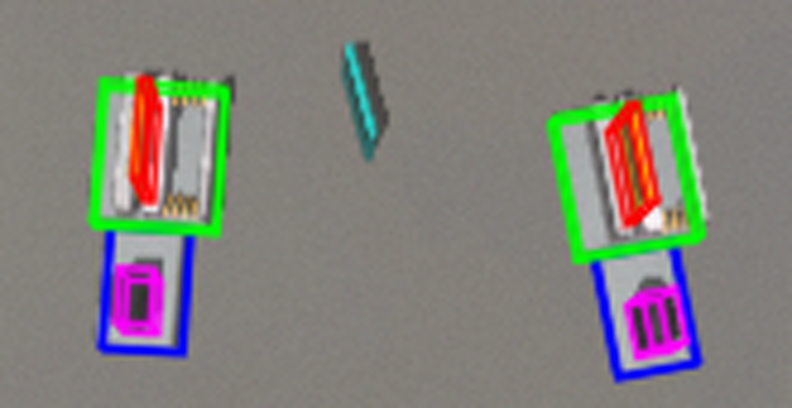

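View pics/o_side.png

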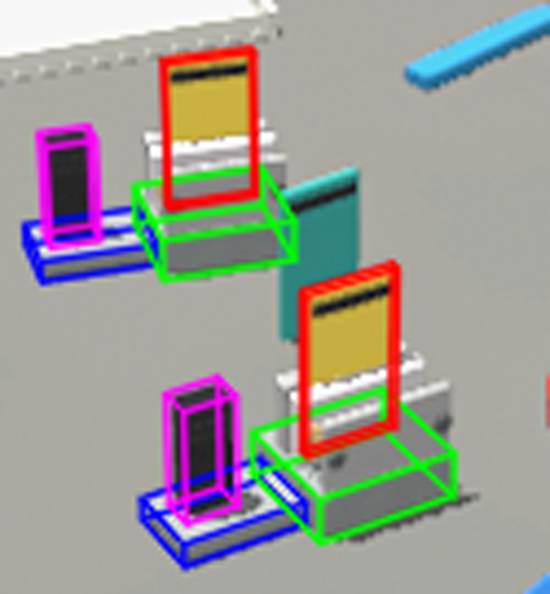

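The fits line up well in both views. Holder A is at (0.478, 0.102) with yaw -4°, and holder B is at (0.466, -0.096) with yaw +9°. I'll move above A's card first.

Emit:
{"op": "carry_out", "data": {"targets": [[[0,322,-425,-20,0,0,12.4],[0,322,-425,-20,0,0,12.4],[0,322,-425,-20,0,0,12.4],[0,322,-425,-20,0,0,12.4],[0,322,-425,-20,0,0,12.4],[0,322,-425,-20,0,0,12.4],[0,322,-425,-20,0,0,12.4],[0,322,-425,-20,0,0,12.4],[0,322,-425,-20,0,0,12.4],[0,322,-425,-20,0,0,12.4],[0,322,-425,-20,0,0,12.4],[0,322,-425,-20,0,0,12.4],[0,322,-425,-20,0,0,12.4],[0,322,-425,-20,0,0,12.4],[0,322,-425,-50,0,0,12.4],[0,322,-425,-80,0,0,12.4],[0,322,-425,-93,0,0,12.4],[0,322,-425,-93,0,0,12.4],[0,322,-425,-93,0,0,12.4]]], "squeeze": 40}}

```text
time_s: 1.73
position: [0.478, 0.1025, 0.1603]
tool_rot: [[0.997, -0.001, 0.071], [-0.071, 0.0, 0.997], [-0.001, -1.0, -0.0]]
ft_force: [0.0, -0.7, 0.7]
grip_width: 0.0853
```

```bash
cat > snap.py <<'E'
import sys,cv2,pickle
from rig import env,get_image
from h import *
P=np.load('P.npy')
tag=sys.argv[1]
for n in sys.argv[2:]:
    d=get_image(n);im=d['img'][:,:,::-1].copy();cv2.imwrite(f"pics/{n}{tag}.png",im);pickle.dump(d,open(f"{n}{tag}.pkl","wb"))
s=env.observe();print(s['time_s'],np.round(s['position'],4),np.round(s['ft_force'],2),s['grip_width'],np.round(np.degrees(np.arctan2(-s['tool_rot'][0][2],s['tool_rot'][1][2])),2))
E
python3 snap.py 1 wrist side; python3 -c "
from h import *
d=pickle.load(open('wrist1.pkl','rb'));im=cv2.imread('pics/wrist1.png');outline(im,d,np.load('P.npy')[0]);cv2.imwrite('pics/w1o.png',im)"
```

```text
1.8333 [0.4787 0.1025 0.1615] [-0.08 -1.32 -0.15] 0.08550015808499907 -4.07
```

View pics/w1o.png

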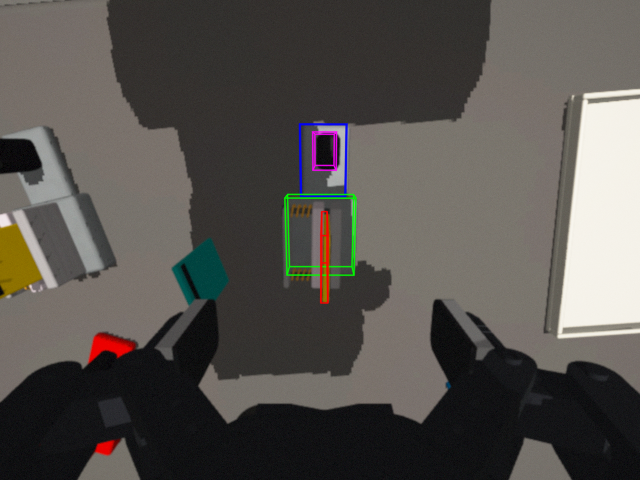

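The wrist overlay matches: the card runs (325, 210–303) and sits centred between the fingers. I'll descend and pinch it.

Emit:
{"op": "carry_out", "data": {"targets": [[[0,0,0,-30,0,0,0],[0,0,0,-55,0,0,0],[0,0,0,-72,0,0,0],[0.5,0,0,-79,0,0,0],[0.7,0,0,-79,0,0,0],[0.85,0,0,-79,0,0,0],[1,0,0,-79,0,0,0],[1,0,0,-79,0,0,0],[1,0,0,-79,0,0,0],[1,0,0,-79,0,0,0],[1,0,0,-79,0,0,0],[1,0,0,-79,0,0,0]]], "squeeze": 40}}

```text
time_s: 2.83
position: [0.4783, 0.1024, 0.0818]
tool_rot: [[0.997, 0.001, 0.071], [-0.071, -0.0, 0.997], [0.001, -1.0, -0.0]]
ft_force: [-0.8, -0.4, 4.8]
grip_width: 0.0035
```

```bash
python3 snap.py 2 wrist side; python3 -c "
import cv2;s=cv2.imread('pics/side2.png');cv2.imwrite('pics/s2c.png',cv2.resize(s[120:330,190:400],None,fx=2.8,fy=2.8))"
```

```text
2.9333 [0.4783 0.1024 0.0818] [-0.14 -0.32  5.53] 0.003330783407439886 -4.09
```

View pics/s2c.png

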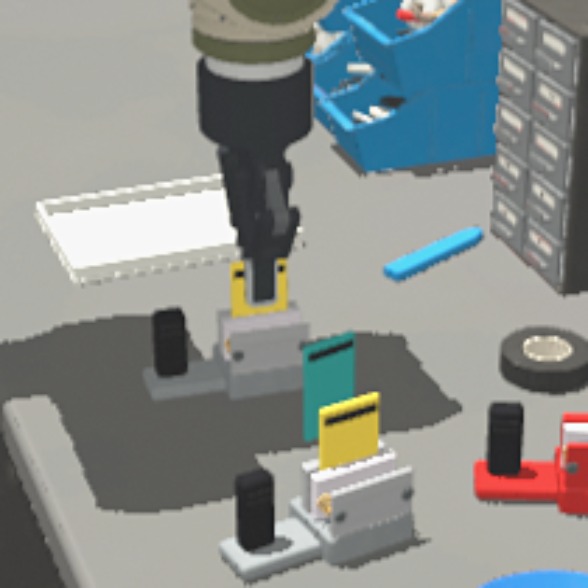

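The card is pinched, with the opening at about 3.4 mm. I'll lift gently by 45 mm.

Emit:
{"op": "carry_out", "data": {"targets": [[[1,0,0,4,0,0,0],[1,0,0,9,0,0,0],[1,0,0,15,0,0,0],[1,0,0,21,0,0,0],[1,0,0,27,0,0,0],[1,0,0,33,0,0,0],[1,0,0,39,0,0,0],[1,0,0,45,0,0,0],[1,0,0,45,0,0,0],[1,0,0,45,0,0,0]]]}}

```text
time_s: 3.77
position: [0.4782, 0.1024, 0.1266]
tool_rot: [[0.997, 0.001, 0.071], [-0.071, -0.0, 0.997], [0.001, -1.0, 0.0]]
ft_force: [0.2, 0.2, -2.5]
grip_width: 0.0031
```

```bash
python3 snap.py 3 side; python3 -c "
import cv2;s=cv2.imread('pics/side3.png');cv2.imwrite('pics/s3c.png',cv2.resize(s[120:330,190:400],None,fx=2.8,fy=2.8))"
```

```text
3.8167 [0.478  0.1024 0.1263] [ 0.35 -0.33 -2.46] 0.0035674773455564345 -4.09
```

View pics/s3c.png

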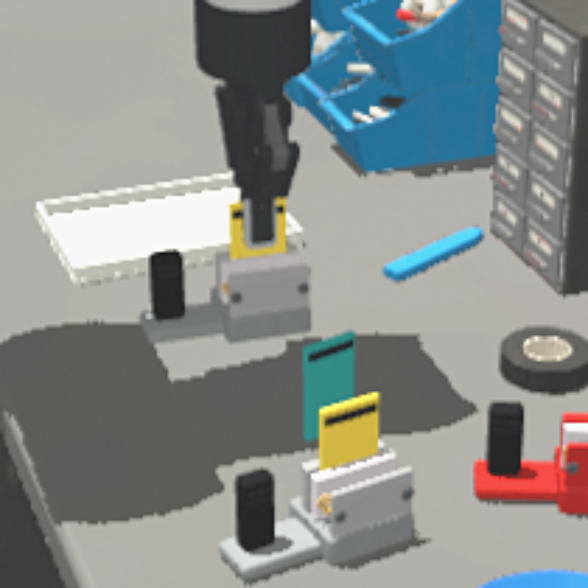

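A is sound: it hangs level and clear of the bench, and the force reads -2.5 N, about its weight. I'll set it down, release it and go up.

Emit:
{"op": "carry_out", "data": {"targets": [[[1,0,0,-8,0,0,0],[1,0,0,-16,0,0,0],[1,0,0,-24,0,0,0],[1,0,0,-31,0,0,0],[1,0,0,-37,0,0,0],[1,0,0,-41,0,0,0],[1,0,0,-44,0,0,0],[1,0,0,-45,0,0,0],[1,0,0,-45,0,0,0],[0.6,0,0,-45,0,0,0],[0,0,0,-45,0,0,0],[0,0,0,-45,0,0,0],[0,0,0,-45,0,0,0],[0,0,0,-45,0,0,0],[0,0,0,-25,0,0,0],[0,0,0,10,0,0,0],[0,0,0,50,0,0,0],[0,0,0,60,0,0,0],[0,0,0,60,0,0,0]]]}}

```text
time_s: 5.4
position: [0.4793, 0.1024, 0.1894]
tool_rot: [[0.997, 0.007, 0.071], [-0.071, -0.0, 0.997], [0.007, -1.0, 0.0]]
ft_force: [-0.0, -0.6, 0.1]
grip_width: 0.0855
```

```bash
python3 snap.py 4 side; python3 -c "
import cv2;s=cv2.imread('pics/side4.png');cv2.imwrite('pics/s4c.png',cv2.resize(s[120:330,190:400],None,fx=2.8,fy=2.8))
from h import *;print(np.load('P.npy'))"
```

```text
5.45 [0.4784 0.1024 0.1873] [ 0.13 -0.62  0.24] 0.08540677608178987 -4.08
[[ 0.47724663  0.10205317 -0.07203393]
 [ 0.46471123 -0.09643616  0.16070535]]
```

View pics/s4c.png

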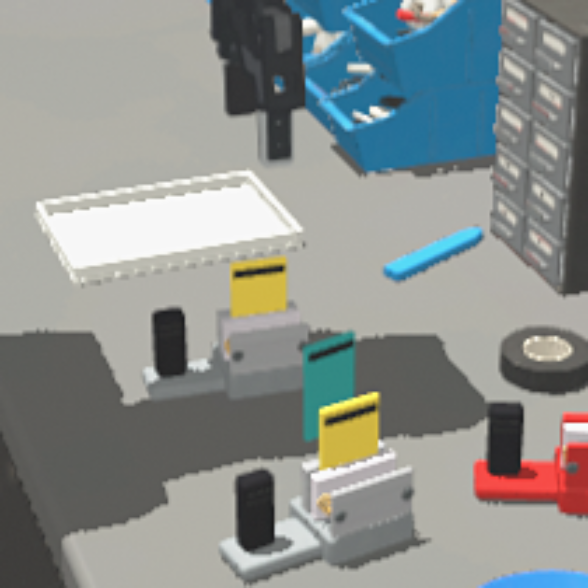

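A is standing upright with its card still in the jaws. Next is B's card.

Emit:
{"op": "carry_out", "data": {"targets": [[[0,-12,-198,0,0,0,13.3],[0,-12,-198,0,0,0,13.3],[0,-12,-198,0,0,0,13.3],[0,-12,-198,0,0,0,13.3],[0,-12,-198,0,0,0,13.3],[0,-12,-198,0,0,0,13.3],[0,-12,-198,-25,0,0,13.3],[0,-12,-198,-50,0,0,13.3],[0,-12,-198,-75,0,0,13.3],[0,-12,-198,-95,0,0,13.3],[0.5,-12,-198,-105,0,0,13.3],[0.7,-12,-198,-105,0,0,13.3],[0.85,-12,-198,-105,0,0,13.3],[1,-12,-198,-105,0,0,13.3],[1,-12,-198,-105,0,0,13.3],[1,-12,-198,-105,0,0,13.3],[1,-12,-198,-105,0,0,13.3],[1,-12,-198,-105,0,0,13.3],[1,-12,-198,-105,0,0,13.3]]]}}

```text
time_s: 7.03
position: [0.4664, -0.0958, 0.0819]
tool_rot: [[0.987, 0.001, -0.16], [0.16, -0.001, 0.987], [0.001, -1.0, -0.001]]
ft_force: [-0.2, -1.1, 5.3]
grip_width: 0.0035
```

Emit:
{"op": "carry_out", "data": {"targets": [[[1,0,0,4,0,0,0],[1,0,0,9,0,0,0],[1,0,0,15,0,0,0],[1,0,0,21,0,0,0],[1,0,0,27,0,0,0],[1,0,0,33,0,0,0],[1,0,0,45,0,0,0],[1,0,0,60,0,0,0],[1,0,0,75,0,0,0],[1,0,0,75,0,0,0]]]}}

```text
time_s: 7.87
position: [0.4671, -0.096, 0.159]
tool_rot: [[0.987, 0.005, -0.16], [0.16, -0.002, 0.987], [0.004, -1.0, -0.003]]
ft_force: [0.2, 1.0, 0.4]
grip_width: 0.0033
```

```bash
python3 snap.py 5 side; python3 -c "
import cv2;s=cv2.imread('pics/side5.png');cv2.imwrite('pics/s5c.png',cv2.resize(s[120:400,190:450],None,fx=2.1,fy=2.1))"
```

```text
7.9167 [ 0.4666 -0.0958  0.1576] [-0.37  0.56 -0.11] 0.003681302989426106 9.22
```

View pics/s5c.png

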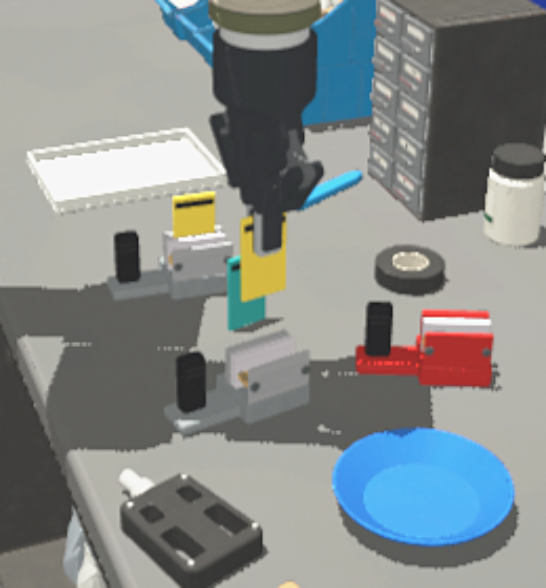

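B is weak: its card came free and the holder stayed put. I'll take the card to the middle of the dish.

Emit:
{"op": "carry_out", "data": {"targets": [[[1,58,-170,0,0,0,0],[1,58,-170,0,0,0,0],[1,58,-170,0,0,0,0],[1,58,-170,0,0,0,0],[1,58,-170,0,0,0,0],[1,58,-170,-20,0,0,0],[1,58,-170,-40,0,0,0],[1,58,-170,-60,0,0,0],[1,58,-170,-75,0,0,0],[1,58,-170,-84,0,0,0],[1,58,-170,-87,0,0,0],[1,58,-170,-87,0,0,0],[1,58,-170,-87,0,0,0]]]}}

```text
time_s: 9.0
position: [0.5238, -0.2653, 0.0707]
tool_rot: [[0.987, -0.0, -0.16], [0.16, 0.0, 0.987], [-0.0, -1.0, 0.0]]
ft_force: [-5.3, 2.9, 16.8]
grip_width: 0.0034
```

```bash
python3 snap.py 6 side; python3 -c "
import cv2;s=cv2.imread('pics/side6.png');cv2.imwrite('pics/s6c.png',cv2.resize(s[180:420,220:480],None,fx=2.3,fy=2.3))"
```

```text
9.05 [ 0.5238 -0.2653  0.0707] [-4.53  3.49 15.95] 0.0035035086345555967 9.23
```

View pics/s6c.png

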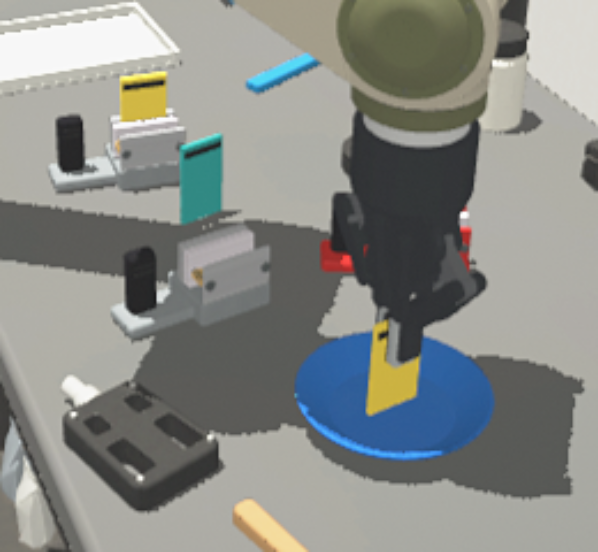

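The card is pressing on the dish floor at 16 N. I'll ease up, release it and retreat.

Emit:
{"op": "carry_out", "data": {"targets": [[[1,0,0,2,0,0,0],[1,0,0,3,0,0,0],[0.6,0,0,3,0,0,0],[0,0,0,3,0,0,0],[0,0,0,3,0,0,0],[0,0,0,3,0,0,0],[0,0,0,3,0,0,0],[0,0,0,30,0,0,0],[0,0,0,65,0,0,0],[0,0,0,105,0,0,0],[0,0,0,120,0,0,0],[0,-40,150,120,0,0,0],[0,-40,150,120,0,0,0],[0,-40,150,120,0,0,0],[0,-40,150,120,0,0,0],[0,-40,150,120,0,0,0]]]}}

```text
time_s: 10.38
position: [0.4823, -0.111, 0.1896]
tool_rot: [[0.986, -0.001, -0.164], [0.164, 0.002, 0.986], [-0.001, -1.0, 0.002]]
ft_force: [0.4, 0.4, -0.3]
grip_width: 0.0852
```

```bash
python3 snap.py 7 side top; python3 -c "
import cv2;s=cv2.imread('pics/side7.png');cv2.imwrite('pics/s7c.png',cv2.resize(s[180:420,220:480],None,fx=2.3,fy=2.3))"
```

```text
10.4833 [ 0.4841 -0.115   0.1897] [0.55 0.17 0.04] 0.08534410093057103 9.31
```

View pics/s7c.png

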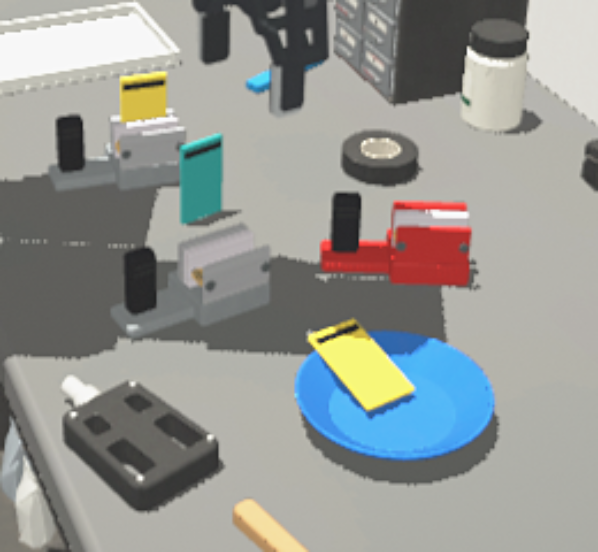

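View pics/top7.png

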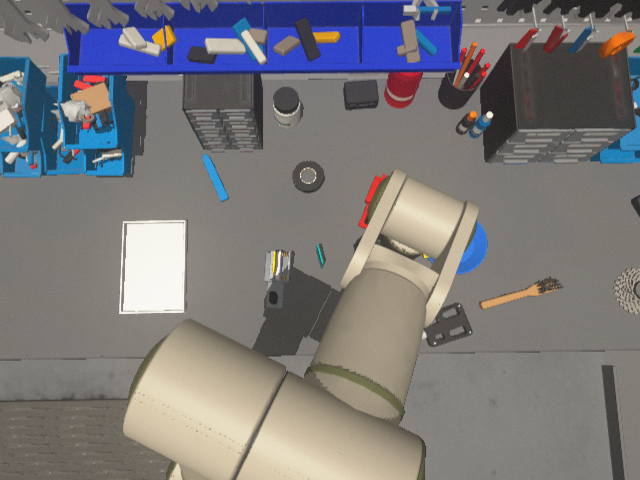

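The weak card lies in the dish, leaning on the rim, and A hasn't moved. Next I'll go over A's handle.

Emit:
{"op": "carry_out", "data": {"targets": [[[0,-70,223,0,0,0,-13.3],[0,-70,223,0,0,0,-13.3],[0,-70,223,0,0,0,-13.3],[0,-70,223,0,0,0,-13.3],[0,-70,223,0,0,0,-13.3],[0,-70,223,0,0,0,-13.3],[0,-70,223,0,0,0,-13.3],[0,-70,223,-30,0,0,-13.3],[0,-70,223,-45,0,0,-13.3],[0,-70,223,-45,0,0,-13.3],[0,-70,223,-45,0,0,-13.3]]]}}

```text
time_s: 11.4
position: [0.4149, 0.1064, 0.1442]
tool_rot: [[0.997, -0.001, 0.073], [-0.073, -0.0, 0.997], [-0.001, -1.0, -0.0]]
ft_force: [-0.2, 0.5, 0.1]
grip_width: 0.0854
```

```bash
python3 snap.py 8 wrist side; python3 -c "
from h import *
d=pickle.load(open('wrist8.pkl','rb'));im=cv2.imread('pics/wrist8.png');outline(im,d,np.load('P.npy')[0]);cv2.imwrite('pics/w8o.png',im)"
```

```text
11.5 [0.4152 0.1067 0.1452] [-0.36  0.25  0.16] 0.08569229577096357 -4.15
```

View pics/w8o.png

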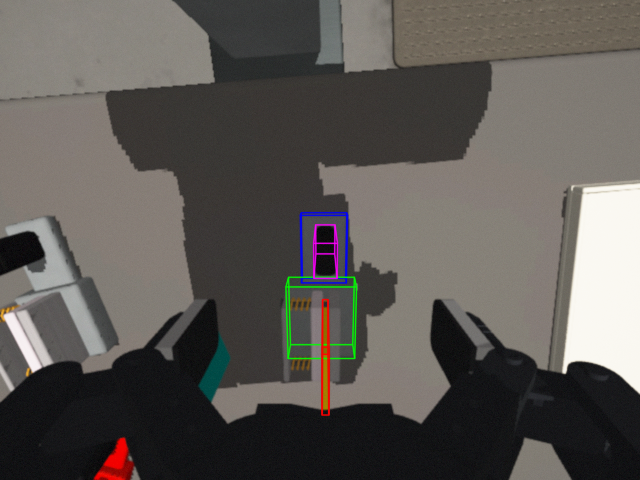

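The overlay still matches: the handle is at (325, 250) and centred. I'll descend and grip it.

Emit:
{"op": "carry_out", "data": {"targets": [[[0,0,0,-30,0,0,0],[0,0,0,-55,0,0,0],[0,0,0,-75,0,0,0],[0,0,0,-86,0,0,0],[0.5,0,0,-91,0,0,0],[0.65,0,0,-91,0,0,0],[0.8,0,0,-91,0,0,0],[1,0,0,-91,0,0,0],[1,0,0,-91,0,0,0],[1,0,0,-91,0,0,0],[1,0,0,-91,0,0,0],[1,0,0,-91,0,0,0],[1,0,0,-91,0,0,0]]], "squeeze": 100}}

```text
time_s: 12.58
position: [0.4144, 0.1073, 0.0541]
tool_rot: [[0.997, 0.002, 0.071], [-0.071, -0.0, 0.997], [0.002, -1.0, -0.0]]
ft_force: [-3.4, -2.0, 7.1]
grip_width: 0.0125
```

Emit:
{"op": "carry_out", "data": {"targets": [[[1,0,0,3,0,0,0],[1,0,0,8,0,0,0],[1,0,0,14,0,0,0],[1,0,0,20,0,0,0],[1,0,0,28,0,0,0],[1,0,0,36,0,0,0],[1,0,0,45,0,0,0],[1,0,0,45,0,0,0],[1,0,0,45,0,0,0]]]}}

```text
time_s: 13.33
position: [0.4143, 0.1074, 0.0988]
tool_rot: [[0.997, 0.001, 0.071], [-0.071, -0.0, 0.997], [0.001, -1.0, 0.0]]
ft_force: [-0.0, 0.0, -1.9]
grip_width: 0.0125
```

```bash
python3 snap.py 9 side; python3 -c "
import cv2;s=cv2.imread('pics/side9.png');cv2.imwrite('pics/s9c.png',cv2.resize(s[120:330,190:400],None,fx=2.8,fy=2.8))"
```

```text
13.3833 [0.414  0.1074 0.0984] [-0.15 -0.8  -3.47] 0.012472832062295812 -4.09
```

View pics/s9c.png

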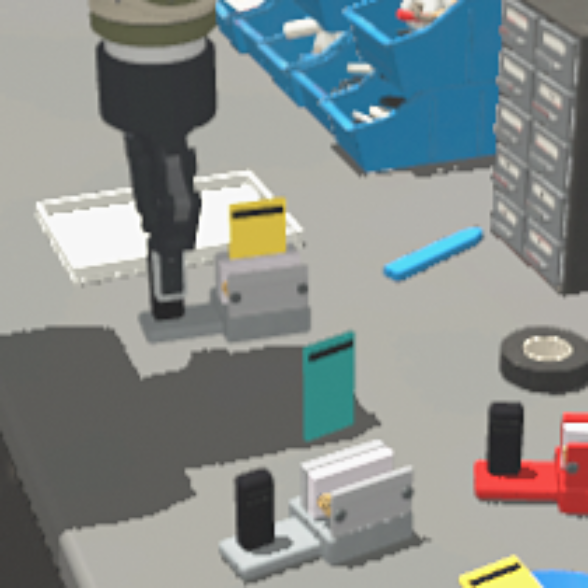

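The holder is held level by its handle, with its card in place. I'll carry it over the tray.

Emit:
{"op": "carry_out", "data": {"targets": [[[1,1,10,5,0,0,0],[1,3,28,5,0,0,0],[1,6,50,5,0,0,0],[1,8,72,5,0,0,0],[1,11,94,5,0,0,0],[1,14,116,5,0,0,0],[1,16,138,5,0,0,0],[1,19,160,5,0,0,0],[1,21,182,5,0,0,0],[1,24,204,5,0,0,0],[1,26,224,5,0,0,0],[1,28,238,5,0,0,0],[1,29,247,5,0,0,0],[1,29,247,0,0,0,0],[1,29,247,-10,0,0,0],[1,29,247,-20,0,0,0],[1,29,247,-28,0,0,0],[1,29,247,-34,0,0,0],[1,29,247,-34,0,0,0]]]}}

```text
time_s: 14.97
position: [0.4425, 0.3535, 0.0626]
tool_rot: [[0.997, -0.003, 0.072], [-0.072, -0.001, 0.997], [-0.003, -1.0, -0.002]]
ft_force: [-0.2, 0.1, -2.3]
grip_width: 0.0127
```

```bash
python3 snap.py 10 side; python3 -c "
import cv2;s=cv2.imread('pics/side10.png');cv2.imwrite('pics/s10c.png',cv2.resize(s[80:290,150:360],None,fx=2.8,fy=2.8))"
```

```text
15.0167 [0.4429 0.3538 0.0635] [ 0.   -0.22 -1.52] 0.012388735465062228 -4.13
```

View pics/s10c.png

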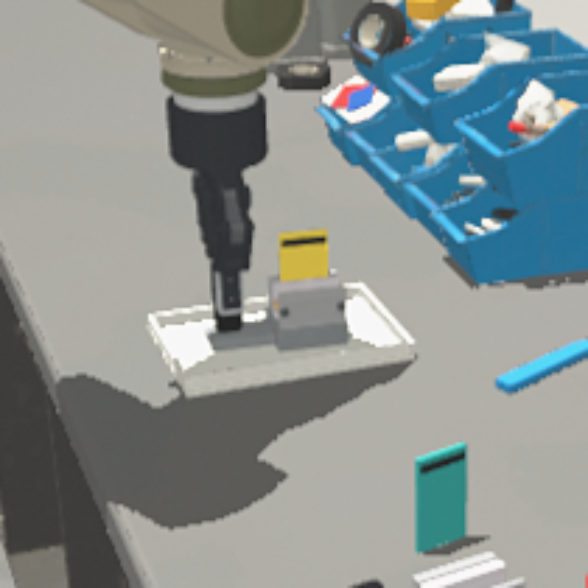

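The holder is over the tray floor. I'll lower the last 7 mm or so and check the force before releasing.

Emit:
{"op": "carry_out", "data": {"targets": [[[1,0,0,-2,0,0,0],[1,0,0,-4,0,0,0],[1,0,0,-6,0,0,0],[1,0,0,-7,0,0,0],[1,0,0,-7,0,0,0],[1,0,0,-7,0,0,0]]]}}

```text
time_s: 15.52
position: [0.4432, 0.3544, 0.0582]
tool_rot: [[0.997, 0.001, 0.071], [-0.071, 0.0, 0.997], [0.001, -1.0, 0.0]]
ft_force: [-2.8, -1.3, 5.2]
grip_width: 0.0126
```

The force changed to +5 N, so it's standing on the floor. I'll release and retreat.

Emit:
{"op": "carry_out", "data": {"targets": [[[0.7,0,0,0,0,0,0],[0.4,0,0,0,0,0,0],[0,0,0,0,0,0,0],[0,0,0,0,0,0,0],[0,0,0,0,0,0,0],[0,0,0,20,0,0,0],[0,0,0,50,0,0,0],[0,0,0,90,0,0,0],[0,0,0,130,0,0,0],[0,0,0,160,0,0,0],[0,-200,80,180,0,0,0],[0,-200,80,180,0,0,0],[0,-200,80,180,0,0,0],[0,-200,80,180,0,0,0],[0,-200,80,180,0,0,0],[0,-200,80,180,0,0,0],[0,-200,80,180,0,0,0],[0,-200,80,180,0,0,0],[0,-200,80,180,0,0,0]]]}}

```text
time_s: 17.1
position: [0.2443, 0.434, 0.2371]
tool_rot: [[0.997, 0.0, 0.073], [-0.073, -0.0, 0.997], [0.0, -1.0, -0.0]]
ft_force: [0.1, -0.2, 0.0]
grip_width: 0.0854
```

```bash
python3 snap.py 11 side top; python3 -c "
import cv2;s=cv2.imread('pics/side11.png');cv2.imwrite('pics/s11c.png',cv2.resize(s[160:420,180:460],None,fx=2.2,fy=2.2))"
```

```text
17.2 [0.2445 0.4339 0.237 ] [-0.45  0.29 -0.41] 0.08550220014991428 -4.2
```

View pics/s11c.png

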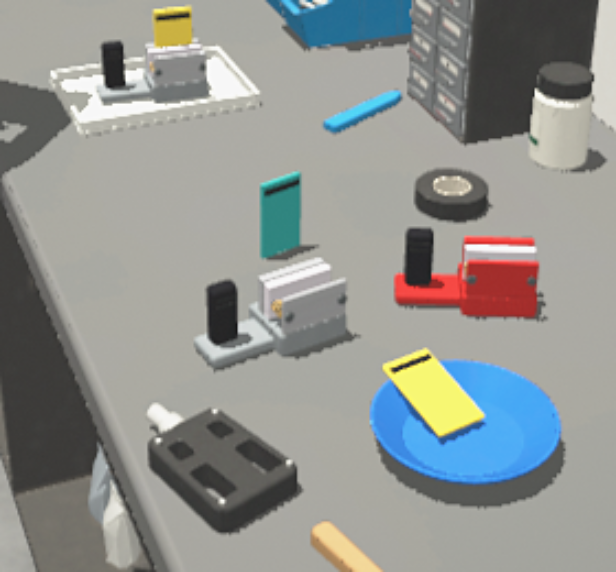

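View pics/top11.png

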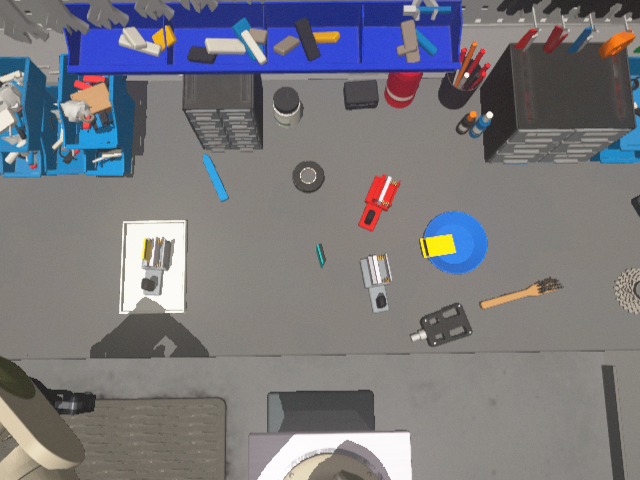

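The sound holder with its card stands in the middle of the tray, spanning about (143–170, 237–293). The weak holder is unmoved. Its card spans (421–455, 235–257) in the dish, so its grip point is about 55 mm from the middle. The pedal and lever are unmoved. I'll hand the job in.

```bash
python3 -c "
from rig import env
print(env.close_job())"
```

```text
the job is handed in; nothing more can be done
None
```

I did the whole task in about 17 s of the 64 s allowed and handed it in; no verdict is reported.

- **Left holder, sound:** Pulled by its card, it came about 45 mm clear of the bench, and the force matched its weight. I set it down, took it by its black handle and stood it in the middle of the tray with its card still in the jaws.
- **Right holder, weak:** Its card slipped out and the holder stayed standing where it was. I put that card in the blue dish, where it lies leaning on the rim. While lowering, it pressed on the dish floor with about 16 N, so I eased up before letting go.

The last side and top pictures show:
- The sound holder is upright and centred in the tray.
- The weak holder's card is in the dish, with its grip point about 55 mm from the middle (limit 90 mm).
- The weak holder, pedal and tyre lever look unmoved.

None of these checks failed or disagreed. I judged the final positions from the pictures rather than fitting them again.

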